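Strip a wound tape roll off its spindle

TASK

Take the wound tape roll off the upright spindle of the stripping stand: raise the stripper plate by its handle all the way up so that the roll comes off over the spindle's top, then slide the roll sideways onto the landing shelf until it lies wholly on it. Finally lower the stripper plate fully down again, leaving the roll lying flat on the shelf and the other things on the table where they are.

Things in the scene. Friction and masses are not known exactly. Their poses are not given: they have to be found in the camera images.
- stand: Fixed stripping stand; place and yaw vary. Origin on the table under the spindle's axis; z up, +y from spindle to landing shelf, -x to the handle (roughly to the robot). Grey base, top at z 12 mm, x -70..85, y -80..190 mm. Aluminium spindle, diameter 68 mm. Two guide rods at x 68, y +-42 mm, 10 mm thick with 18 mm collars, top at z 96 mm.
- spindle_tip (a point): Centre of the spindle's chamfered top face, 70 mm above the table; axes as the stand's.
- shelf (a point): Centre of the top face of the fixed aluminium landing shelf, 121.5 mm along the stand's +y from the spindle's axis, 74 mm above the table; axes as the stand's. Shelf 130 mm (x) by 121 mm (y); its near edge is 5 mm beyond the stripper plate's edge. A 10 mm high lip across the far end, inner face 56.5 mm in +y of this point, is a stop; sides open.
- plate (a joint): Height in m of the stripper plate above its lowest position: 0 down on the base, 0.060 at its upper stop. It slides straight up and down. Plate 112 x 112 x 6 mm round the spindle; its top is at z 18 mm when down, 78 mm when up (8 mm over the spindle, 4 mm over the shelf). Starts down. Friction holds it where left: 12 to 16 N raise it, about 7 N push it down.
- handle (a point): Middle of the black grip bar of the stripper plate's D-handle, moving with the plate; 110 mm from the spindle's axis in the stand's -x, 63 mm above the table when the plate is down. Bar 13 mm in diameter, 50 mm long, level along the stand's x; 38 mm free beneath it; 8 mm thick uprights 32 mm either side. Pinch from above, fingers closing along the stand's y.
- roll: Wound roll: black tape on a cardboard core, outer diameter 100 mm, bore 76 mm, 36 mm tall, 0.14 to 0.28 kg. Origin at the centre of its underside, z along the bore. Starts flat on the stripper plate round the spindle. Too wide to grasp across; once above the spindle, closed fingers in its bore can drag it, or it can be pushed from outside.
- spare_tape: Bystander: a cream tape roll, 103 mm across, 25 mm tall, flat on the table left of the stand. Origin under its centre. Leave alone.
- sanding_block: Bystander: a brown sanding block, 49 x 76 x 28 mm, on the table right of the stand. Origin under its centre. Leave alone.
- bottle: Bystander: a small dropper-capped bottle, 38 mm in diameter, 100 mm tall, standing on the table right of the stand. Origin under its centre. Leave alone.

How it is judged:
By the outcome, as a careful person would: the job done as asked, in the order asked, and still so for the second after the job is handed in, with the robot touching nothing.
It also fails if it takes over 58 s, if anything falls off the work surface, if the arm or the gripper's body presses on something with over 40 N, if the wrist force passes 120 N, or if a joint passes its speed limit or range.

ROBOT

A 6-joint arm with a two-finger parallel gripper is mounted at the origin on a cart in front of the work surface, level with it; the furniture and walls round the work are solid. World frame = base frame: x ahead of the robot, y to its left, z up, the work surface at z = 0. Lengths are in m, angles in degrees, forces in N, time in s.
With the tool pointing down it reaches from about 0.35 to 0.975 m from the base axis. Payload 4.9 kg.
Tool frame: the origin (TCP) lies between the finger pads; the fingertips stand 22 mm ahead of it and the grasp point (between the pads) lies 3 mm ahead of it; z points along the fingers, y is the line along which they close (so a half turn about z gives the same grasp; the last joint's range is limited). The gripper opens to 85 mm and grips with 20 to 120 N. Pads are 22 mm wide; open, the fingers measure 114 mm over their backs; the gripper's body (76 mm by 85 mm) begins 54 mm behind the grasp point. The pads swing forward as they close: fully open they stand 13 mm farther back than shut.
Start: joints at [-75.459, 3.019, 92.412, -0, 84.569, -6.818], TCP at [0.228, -0.582, 0.253] pointing down, gripper open.
Joint ranges: [-172.51, 172.51], [-57.92, 126.97], [3.15, 148.05], [-58.71, 238.71], [5.1, 150.11], [-179.66, 179.66]. Speed limits (degrees/s): [147.25, 147.25, 180, 180, 180, 180].

INTERFACE

Orientations are given as [roll, pitch, yaw] about the fixed x, y, z axes, in that order (R = Rz(yaw) Ry(pitch) Rx(roll)).
In Python, from plant import arm, cams, status gives the robot as it stands (arm), with the cameras (cams) and the readings (status).
- The arm moves only by the tool nudge_tcp, called after "Call:" as name(argument=value, ...) on one line, values as JSON. Schema: {"type":"object","properties":{"offsets":{"type":"array","items":{"type":"object","properties":{"aperture":{"type":"number"},"d":{"type":"array","items":{"type":"number"},"minItems":3,"maxItems":3},"r":{"type":"array","items":{"type":"number"},"minItems":3,"maxItems":3}},"additionalProperties":false,"required":["aperture"]},"minItems":1,"maxItems":20},"force":{"type":"number"},"only":{"type":"string"},"quiet":{"type":"boolean"},"lines":{"type":"string"}},"required":["offsets"],"additionalProperties":false}. offsets is a list of rows, 1 to 20 of them, each an object with the fields aperture (the opening from 0.0 (shut) to 1.0 (fully open)), d (a list: dx, dy, dz in units of 5 mm), r (a list: a rotation vector rx, ry, rz in units of 5 degrees); a field left out counts as zero (the opening has to be given); each row is the pose to reach, as a shift and turn from the pose commanded when the call began, along the tool's axes at that moment; what a row does not reach only later rows make up. A row lasts 1/10 s, in which the tool goes at most 0.05 m and 8.59 degrees, less where a joint would pass 70% of its speed; a pose out of reach is approached as far as the arm can. The fingers move at their own pace and stop on an object; force is the grip in N (left out, the last holds). Time passes only in rows, so rows that do not move let the fingers close. The tool returns the time, the measured TCP pose, the force, the opening and the grip force at its end. only (a regular expression) keeps the lines of the reply that match it, lines (a string "A,B") keeps lines A to B, and quiet returns only ok. Input that does not fit is refused with a message, and nothing moves.
- status.get_state(): the state, without advancing time (a new reading comes with each control period).
- cams.get_image(name): name is "scene" or "top" or "wrist"; returns a dict with "pixels" (420x560x3 uint8, red, green, blue), "depth" (420x560 float32, m along the optical axis (not along the pixel's ray), 0 where there is no reading), "intrinsics" (3x3 intrinsics, pixels), "k1" (the pictures are not rectified: a ray, as slopes to the right and down, at radius r is drawn at 1 + k1 r^2 times it, then the intrinsics apply), "R" (3x3) and "t" (3): a world point X has camera coordinates R X + t; the wrist camera has in their place "T_tool_cam" (4x4, takes a point from camera to tool coordinates, whose origin is the TCP and whose axes are the flange's). Camera axes: x right, y down, z forward; pixel columns grow to the right and rows downward; lengths in m; the calibration is good to about 2 mm. A picture is of the moment at which its call begins: read the wrist's pose just before it.
- arm.hand_in(): hands the job in; it is judged then, once.
The state is a dict: "time": time; "joint_positions": joint angles; "qvel": joint speeds; "joint_torque": joint torques, N m; "position": TCP position; "orientation": TCP orientation; "contact_force": force on the tool from outside, world axes, zero at the start; "moment": the same for the moment, N m; "opening": opening from 0.0 (shut) to 1.0 (fully open); "grip_force": force on a finger pad.
Only numpy, scipy, OpenCV 4.12 (cv2) and the standard library are available. Lean on these libraries where they do the work, as an engineer would, in place of code of your own. Each camera call takes 0.05 s, during which the arm holds its last target. There are 200 camera calls.

## Working session

There is one attempt and no reset: what is moved stays moved. The work goes in short steps, Python scripts to look and compute and a tool call to move; the robot and the scene stay as the last step left them, time stands still between calls to the robot, and variables do not carry over. Pictures are saved under pics/ and viewed, at most 10 in all, crops included, and the job is handed in when it is done.

```bash
ls; mkdir -p pics
```

Run:
```python
from plant import arm, cams, status
import numpy as np, cv2
s=status.get_state(); print(s['time'],s['position'],s['orientation'],s['contact_force'],s['opening'])
ims=[]
for n in ("scene","top"):
    d=cams.get_image(n); np.savez(f"pics/{n}0.npz",**d)
    cv2.imwrite(f"pics/{n}0.png",d["pixels"][:,:,::-1]); print(n,d["k1"],d["intrinsics"].tolist(),np.round(d["R"],3).tolist(),d["t"])
```

```text
pics
plant.py
0.0 [ 0.22747071 -0.58150698  0.25205256] [-1.79882038e+02 -1.35061780e-02  2.13585786e+01] [-0.17049818 -0.02011789 -0.65516905] 0.9992836917803012
scene -0.11497755682345993 [[483.9537096536264, 0.0, 287.8930439226679], [0.0, 483.9537096536264, 213.3605349696286], [0.0, 0.0, 1.0]] [[-0.713, -0.701, -0.01], [-0.402, 0.421, -0.813], [0.574, -0.576, -0.582]] [0.41167212 0.28426195 1.24821596]
top -0.001810618663126709 [[428.44667716622064, 0.0, 270.5261472178236], [0.0, 428.44667716622064, 215.77993268813557], [0.0, 0.0, 1.0]] [[0.023, -1.0, -0.012], [-0.983, -0.02, -0.183], [0.183, 0.016, -0.983]] [0.01622897 0.55921163 1.07855366]
```

View pics/top0.png

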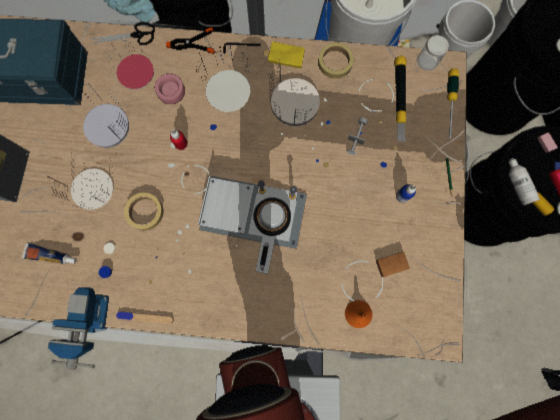

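View pics/scene0.png

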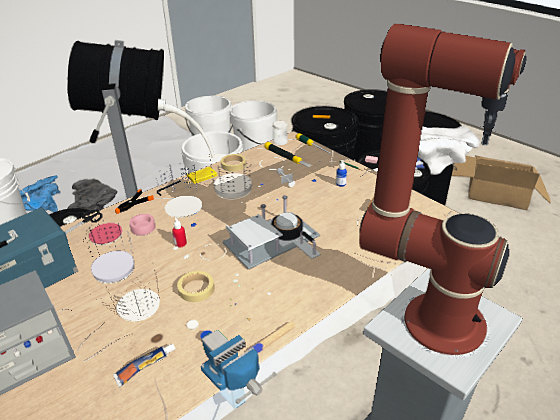

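The top view shows the spindle and roll at about (272,216), the shelf to the left at (227,205), and the handle at (264,255). The bottle (405,192) and sanding block (392,262) are to the right and the spare tape is at (143,211). Next I'll measure with depth.

Create h.py:
```python
import numpy as np, cv2
def cloud(d):
    K=np.array(d["intrinsics"]);k1=float(d["k1"])
    v,u=np.mgrid[0:420,0:560]
    p=cv2.undistortPoints(np.stack([u,v],-1).reshape(-1,1,2).astype(float),K,np.array([k1,0,0,0,0.])).reshape(420,560,2)
    z=d["depth"][...,None]
    c=np.concatenate([p*z,z],-1)
    return c
def world(d):
    return (cloud(d)-d["t"])@np.array(d["R"])
```

Run:
```python
from h import *
for n in("top","scene"):
    d=dict(np.load(f"pics/{n}0.npz")); W=world(d); ok=d["depth"]>0
    X=W[...,0];Y=W[...,1];Z=W[...,2]
    reg=ok&(abs(Y)<.35)&(X>.3)&(X<.75)
    print(n,"table z",np.median(Z[reg&(Z<.01)]))
    print(np.histogram(Z[reg],bins=np.arange(-.005,.11,.005)))
    m=(reg&(abs(Z-.074)<.004)).astype(np.uint8)
    nn,L,st,ce=cv2.connectedComponentsWithStats(m)
    for i in np.argsort(-st[1:,4])[:4]+1:
        P=W[L==i]; r=cv2.minAreaRect((P[:,:2]*1000).astype(np.float32)); print(st[i],P.mean(0).round(4),r)
d=dict(np.load("pics/top0.npz"))
c=cv2.resize(d["pixels"][170:290,180:330,::-1],None,fx=5,fy=5,interpolation=cv2.INTER_CUBIC)
cv2.imwrite("pics/crop0.png",c)
```

```text
top table z 0.00032148993193356813
(array([14939, 18283,   891,  1025,  1053,   627,   469,    89,    62,
          59,    65,   349,   168,   133,   389,  1601,   839,    76,
          51,    38,    59,     3]), array([-0.005,  0.   ,  0.005,  0.01 ,  0.015,  0.02 ,  0.025,  0.03 ,
        0.035,  0.04 ,  0.045,  0.05 ,  0.055,  0.06 ,  0.065,  0.07 ,
        0.075,  0.08 ,  0.085,  0.09 ,  0.095,  0.1  ,  0.105]))
[ 199  177   55   56 2084] [0.5814 0.1423 0.0742] ((582.19775390625, 142.54034423828125), (117.65924835205078, 130.1328125), 80.15350341796875)
[260 203  24  23 221] [0.561  0.0242 0.0717] ((561.6220092773438, 23.555789947509766), (54.24602127075195, 55.764808654785156), 26.58910369873047)
[261 259   3   6   9] [0.4366 0.0466 0.0714] ((436.36767578125, 46.52486038208008), (3.171550750732422, 13.66866397857666), 72.70635223388672)
[264 247   3   6   8] [0.4672 0.0403 0.0715] ((467.28662109375, 40.57904815673828), (4.253651142120361, 12.148808479309082), 76.99567413330078)
scene table z -0.0030558895113336516
(array([9950, 3267,  509,  667,  318,  151,   75,   60,   62,   6
[... 179 characters left out ...]
0.045,  0.05 ,  0.055,  0.06 ,  0.065,  0.07 ,
        0.075,  0.08 ,  0.085,  0.09 ,  0.095,  0.1  ,  0.105]))
[226 214  55  36 913] [0.5769 0.1441 0.0729] ((581.3411865234375, 144.73406982421875), (122.75236511230469, 135.03489685058594), 79.24771118164062)
[230 232   6   6  12] [0.6116 0.2001 0.0736] ((611.838623046875, 199.86956787109375), (2.9501917362213135, 28.259244918823242), 85.33275604248047)
[339 167   6   3  11] [ 0.6273 -0.3296  0.0731] ((626.7438354492188, -331.23095703125), (17.845306396484375, 11.430888175964355), 58.272586822509766)
[262 210   3   3   7] [0.633  0.0556 0.0736] ((633.8059692382812, 54.41819381713867), (6.449629306793213, 9.08205795288086), 50.94438552856445)
```

View pics/crop0.png

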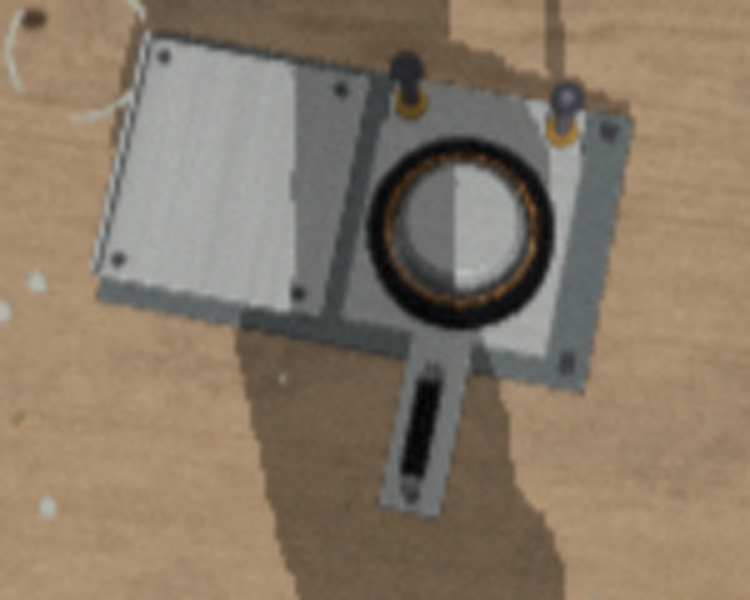

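The shelf is at (0.582,0.1425), the spindle at about (0.5616,0.0236) and the stand yaw is about -9.9°. The handle should be near (0.453,0.043). I'll move above it.

The manual's scale: shifts go in units of 5 mm and turns go in units of 5 degrees. Converting my numbers, -0.4992 m is -99.84, 0.4376 m is 87.52, 31.2 degrees is 6.24.

Call:
nudge_tcp(offsets=[{"aperture":1, "d":[87.52, -99.84, 0], "r":[0, 0, 6.24]}, {"aperture":1, "d":[87.52, -99.84, 0], "r":[0, 0, 6.24]}, {"aperture":1, "d":[87.52, -99.84, 0], "r":[0, 0, 6.24]}, {"aperture":1, "d":[87.52, -99.84, 0], "r":[0, 0, 6.24]}, {"aperture":1, "d":[87.52, -99.84, 0], "r":[0, 0, 6.24]}, {"aperture":1, "d":[87.52, -99.84, 0], "r":[0, 0, 6.24]}, {"aperture":1, "d":[87.52, -99.84, 0], "r":[0, 0, 6.24]}, {"aperture":1, "d":[87.52, -99.84, 0], "r":[0, 0, 6.24]}, {"aperture":1, "d":[87.52, -99.84, 0], "r":[0, 0, 6.24]}, {"aperture":1, "d":[87.52, -99.84, 0], "r":[0, 0, 6.24]}, {"aperture":1, "d":[87.52, -99.84, 0], "r":[0, 0, 6.24]}, {"aperture":1, "d":[87.52, -99.84, 0], "r":[0, 0, 6.24]}, {"aperture":1, "d":[87.52, -99.84, 0], "r":[0, 0, 6.24]}, {"aperture":1, "d":[87.52, -99.84, 0], "r":[0, 0, 6.24]}, {"aperture":1, "d":[87.52, -99.84, 0], "r":[0, 0, 6.24]}, {"aperture":1, "d":[87.52, -99.84, 0], "r":[0, 0, 6.24]}, {"aperture":1, "d":[87.52, -99.84, 12], "r":[0, 0, 6.24]}, {"aperture":1, "d":[87.52, -99.84, 12], "r":[0, 0, 6.24]}, {"aperture":1, "d":[87.52, -99.84, 12], "r":[0, 0, 6.24]}], force=60)

```text
time: 2.0
position: [0.4514, 0.0411, 0.1907]
orientation: [180.0, 0.3, -10.0]
contact_force: [0.2, -0.1, 0.6]
opening: 1.0
grip_force: 0.0
```

Run:
```python
from plant import arm, cams, status
from h import *
s=status.get_state(); d=cams.get_image("wrist"); np.savez("pics/w1.npz",pos=s['position'],ori=s['orientation'],**d)
print(s['position'],s['orientation'],np.round(s['joint_positions'],1)); print(np.round(d["T_tool_cam"],3))
cv2.imwrite("pics/w1.png",d["pixels"][:,:,::-1])
```

```text
[0.45137858 0.04106238 0.19072607] [179.95075209   0.33881766  -9.97742627] [ -4.2 -18.8 118.2  -0.   81.   95.8]
[[ 0.001 -0.947 -0.321  0.082]
 [ 1.     0.002 -0.     0.   ]
 [ 0.001 -0.321  0.947 -0.121]
 [ 0.     0.     0.     1.   ]]
```

View pics/w1.png

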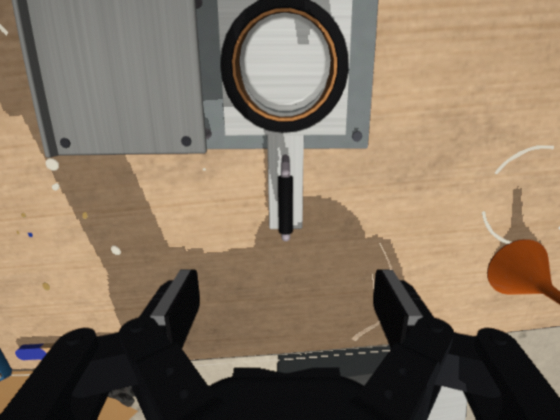

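The wrist view shows the handle bar at pixel (286,205), square to the fingers. The spindle and roll are at (286,62) and the shelf is at upper left.

Add to h.py:
```python
from scipy.spatial.transform import Rotation as Ro
def wworld(d,pos,ori):
    c=cloud(d);T=np.array(d["T_tool_cam"]);t=c@T[:3,:3].T+T[:3,3]
    return t@Ro.from_euler('xyz',ori,degrees=True).as_matrix().T+pos
def shift(s,target):
    return Ro.from_euler('xyz',s['orientation'],degrees=True).as_matrix().T@(np.array(target)-s['position'])
```

Run:
```python
from h import *
d=dict(np.load("pics/w1.npz"));W=wworld(d,d['pos'],d['ori']);g=d['pixels'].max(2)
def rep(n,m):
    P=W[m]; r=cv2.minAreaRect((P[:,:2]*1000).astype(np.float32)); print(n,m.sum(),np.median(P,0).round(4),np.round(r[0],1),np.round(r[1],1),r[2])
ok=d['depth']>0; Z=W[...,2]
v,u=np.mgrid[0:420,0:560]
rep('bar',ok&(g<60)&(u>270)&(u<305)&(v>150)&(v<245)&(Z>.055))
rep('spindle',ok&(abs(Z-.070)<.004)&(u>230)&(u<340)&(v<120))
m=ok&(abs(Z-.074)<.005)&(u<206)&(v<160); rep('shelf',m)
rep('rolltop',ok&(abs(Z-.054)<.006)&(u>210)&(u<355)&(v<140))
```

```text
bar 761 [0.4556 0.0411 0.0691] [454.1  41.3] [11.3 49.7] 81.38651275634766
spindle 6344 [0.5625 0.0226 0.0705] [561.8  22.5] [63.3 63.2] 16.210357666015625
shelf 25137 [0.575  0.1421 0.0747] [571.2 142.9] [119.4 108.3] 79.95713806152344
rolltop 5955 [0.5655 0.0235 0.0542] [558.7  23.4] [99.6 95.2] 80.30087280273438
```

In the tool's units: 0.125 m is 25, 0.11 m is 22.

Call:
nudge_tcp(offsets=[{"aperture":1, "d":[0.4, -0.2, 8]}, {"aperture":1, "d":[0.4, -0.2, 16]}, {"aperture":1, "d":[0.4, -0.2, 22]}, {"aperture":1, "d":[0.4, -0.2, 25]}, {"aperture":1, "d":[0.4, -0.2, 25]}, {"aperture":0, "d":[0.4, -0.2, 25]}, {"aperture":0, "d":[0.4, -0.2, 25]}, {"aperture":0, "d":[0.4, -0.2, 25]}, {"aperture":0, "d":[0.4, -0.2, 25]}, {"aperture":0, "d":[0.4, -0.2, 25]}, {"aperture":0, "d":[0.4, -0.2, 25]}, {"aperture":0, "d":[0.4, -0.2, 25]}, {"aperture":0, "d":[0.4, -0.2, 25]}], force=80)

```text
time: 3.35
position: [0.4557, 0.0411, 0.0693]
orientation: [179.7, -0.0, -9.8]
contact_force: [-2.9, -6.8, 5.7]
opening: 0.122
grip_force: 78.0
```

Call:
nudge_tcp(offsets=[{"aperture":0, "d":[0, 0, -0.8]}, {"aperture":0, "d":[0, 0, -1.6]}, {"aperture":0, "d":[0, 0, -2.4]}, {"aperture":0, "d":[0, 0, -3.2]}, {"aperture":0, "d":[0, 0, -4]}, {"aperture":0, "d":[0, 0, -4.8]}, {"aperture":0, "d":[0, 0, -5.6]}, {"aperture":0, "d":[0, 0, -6.4]}, {"aperture":0, "d":[0, 0, -7.2]}, {"aperture":0, "d":[0, 0, -8]}, {"aperture":0, "d":[0, 0, -8.8]}, {"aperture":0, "d":[0, 0, -9.6]}, {"aperture":0, "d":[0, 0, -10.4]}, {"aperture":0, "d":[0, 0, -11.2]}, {"aperture":0, "d":[0, 0, -12]}, {"aperture":0, "d":[0, 0, -12.6]}, {"aperture":0, "d":[0, 0, -12.6]}, {"aperture":0, "d":[0, 0, -12.6]}, {"aperture":0, "d":[0, 0, -12.6]}])

```text
time: 5.25
position: [0.4556, 0.0411, 0.1295]
orientation: [179.8, -0.1, -9.8]
contact_force: [7.7, -6.7, -11.9]
opening: 0.119
grip_force: 79.1
```

In the tool's units: -0.004 m is -0.8, -0.002 m is -0.4.

Call:
nudge_tcp(offsets=[{"aperture":0, "d":[0, 0, -0.4]}, {"aperture":0, "d":[0, 0, -0.8]}, {"aperture":0, "d":[0, 0, -0.8]}, {"aperture":0, "d":[0, 0, -0.8]}])

```text
time: 5.65
position: [0.4555, 0.0411, 0.1298]
orientation: [179.8, -0.2, -9.9]
contact_force: [20.2, -8.5, -32.1]
opening: 0.122
grip_force: 78.0
```

Run:
```python
from plant import arm, cams, status
from h import *
d=cams.get_image("scene");W=world(d);ok=d['depth']>0
np.savez("pics/s2.npz",**d)
cv2.imwrite("pics/s2.png",cv2.resize(d['pixels'][150:300,190:390,::-1],None,fx=4,fy=4,interpolation=cv2.INTER_CUBIC))
```

```text
(no output)
```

View pics/s2.png

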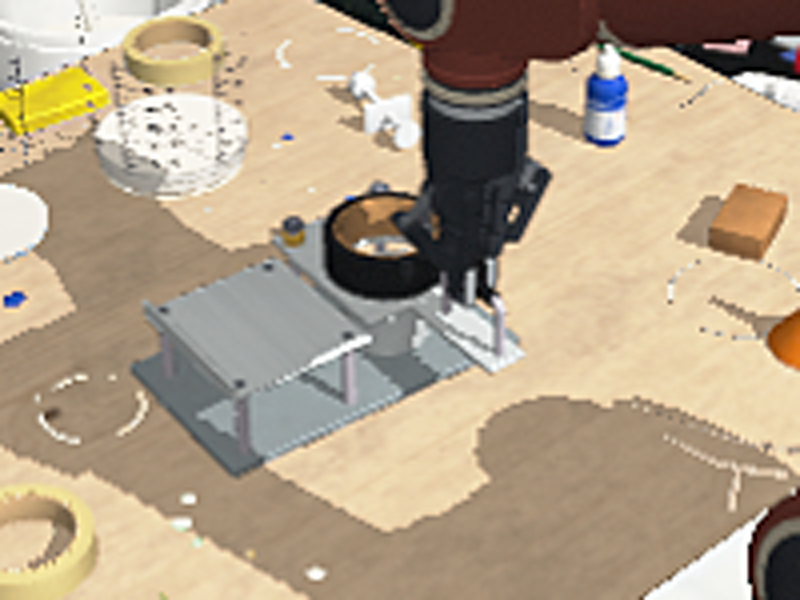

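The plate is at its upper stop: the force climbed to 32 N with no further motion, and the picture shows the plate up with the roll on it. Now I'll relax the pull, release, and go over the spindle.

In the tool's units: 0.108 m is 21.6, -0.09 m is -18.

Call:
nudge_tcp(offsets=[{"aperture":0, "d":[0, 0, 0.8]}, {"aperture":0, "d":[0, 0, 0.8]}, {"aperture":1, "d":[0, 0, 0.8]}, {"aperture":1, "d":[0, 0, 0.8]}, {"aperture":1, "d":[0, 0, 0.8]}, {"aperture":1, "d":[0, 0, 0.8]}, {"aperture":1, "d":[0, 0, 0.8]}, {"aperture":1, "d":[0, 0, -6]}, {"aperture":1, "d":[0, 0, -12]}, {"aperture":1, "d":[0, 0, -18]}, {"aperture":0, "d":[6, 0, -18]}, {"aperture":0, "d":[14, 0, -18]}, {"aperture":0, "d":[21.6, 0, -18]}, {"aperture":0, "d":[21.6, 0, -18]}, {"aperture":0, "d":[21.6, 0, -18]}, {"aperture":0, "d":[21.6, 0, -18]}])

```text
time: 7.3
position: [0.5612, 0.0247, 0.2252]
orientation: [-180.0, 0.0, -9.8]
contact_force: [-0.5, 0.6, -0.7]
opening: 0.003
grip_force: 0.0
```

Run:
```python
from plant import arm, cams, status
from h import *
s=status.get_state(); d=cams.get_image("wrist"); np.savez("pics/w3.npz",pos=s['position'],ori=s['orientation'],**d)
cv2.imwrite("pics/w3.png",d["pixels"][:,:,::-1])
print(s['position'],s['opening'],shift(s,[.5618,.0225,.107]))
t=cams.get_image("top");W=world(t);Z=W[...,2];g=t['pixels'].max(2)
for n,W,m in(("top",W,(t['depth']>0)&(abs(Z-.114)<.008)&(g<70)),):
    m&=(np.hypot(W[...,0]-.56,W[...,1]-.02)<.09)
    P=W[m];print(n,len(P));
    if len(P)>10: print(cv2.minEnclosingCircle((P[:,:2]*1000).astype(np.float32)))
```

```text
[0.56115296 0.02467524 0.22521619] 0.003229626070538638 [0.00108194 0.00203589 0.11821549]
top 111
((555.8551025390625, 27.712772369384766), 49.34581756591797)
```

View pics/w3.png

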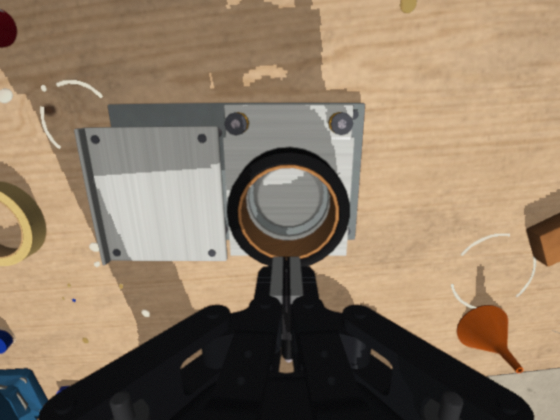

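The roll is raised round the spindle top at (288,205), and the closed fingers are just below it in the view. I'll descend into the bore.

In the tool's units: 0.118 m is 23.6, 0.002 m is 0.4.

Call:
nudge_tcp(offsets=[{"aperture":0, "d":[0.2, 0.4, 6]}, {"aperture":0, "d":[0.2, 0.4, 12]}, {"aperture":0, "d":[0.2, 0.4, 16]}, {"aperture":0, "d":[0.2, 0.4, 20]}, {"aperture":0, "d":[0.2, 0.4, 23.6]}, {"aperture":0, "d":[0.2, 0.4, 23.6]}, {"aperture":0, "d":[0.2, 0.4, 23.6]}])

```text
time: 8.1
position: [0.5622, 0.0224, 0.1079]
orientation: [-180.0, -0.0, -9.8]
contact_force: [0.5, -0.4, 0.5]
opening: -0.005
grip_force: 0.0
```

```bash
python3 -c "
from plant import arm, cams, status
from h import *
s=status.get_state();print(shift(s,[.5618+.1736*.141,.0225+.985*.141,.107]))
d=cams.get_image('wrist');np.savez('pics/w4.npz',pos=s['position'],ori=s['orientation'],**d);cv2.imwrite('pics/w4.png',d['pixels'][:,:,::-1])"
```

```text
[ 7.19091386e-06 -1.41013905e-01  8.68555985e-04]
```

View pics/w4.png

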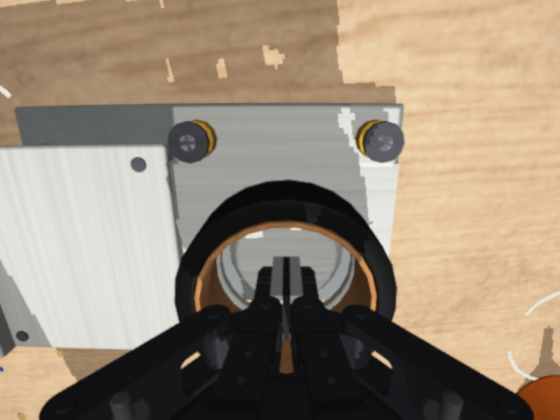

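The fingers are inside the bore without contact. I'll drag along stand +y (tool -y).

Call:
nudge_tcp(offsets=[{"aperture":0, "d":[0, -1.6, 0]}, {"aperture":0, "d":[0, -3, 0]}, {"aperture":0, "d":[0, -4.2, 0]}, {"aperture":0, "d":[0, -5.4, 0]}, {"aperture":0, "d":[0, -6.6, 0]}, {"aperture":0, "d":[0, -7.8, 0]}, {"aperture":0, "d":[0, -9, 0]}, {"aperture":0, "d":[0, -10.2, 0]}, {"aperture":0, "d":[0, -11.4, 0]}, {"aperture":0, "d":[0, -12.6, 0]}, {"aperture":0, "d":[0, -13.8, 0]}, {"aperture":0, "d":[0, -15, 0]}, {"aperture":0, "d":[0, -16.2, 0]}, {"aperture":0, "d":[0, -17.4, 0]}, {"aperture":0, "d":[0, -18.6, 0]}, {"aperture":0, "d":[0, -19.8, 0]}, {"aperture":0, "d":[0, -21, 0]}, {"aperture":0, "d":[0, -22.2, 0]}, {"aperture":0, "d":[0, -23, 0]}, {"aperture":0, "d":[0, -23, 0]}])

```text
time: 10.15
position: [0.5824, 0.1363, 0.1074]
orientation: [-180.0, -0.0, -9.8]
contact_force: [0.4, -0.0, 0.4]
opening: 0.003
grip_force: 0.0
```

Create roll.py:
```python
from plant import arm, cams, status
from h import *
s=status.get_state()
o=np.array([.5618,.0225]);ex=np.array([.985,-.1736]);ey=np.array([.1736,.985])
print('tcp stand',(s['position'][:2]-o)@ex,(s['position'][:2]-o)@ey,s['position'][2])
for n in("wrist","scene","top"):
    d=cams.get_image(n);W=wworld(d,s['position'],s['orientation']) if n=="wrist" else world(d)
    hsv=d['pixels'].max(2);Z=W[...,2]
    S=np.stack([(W[...,:2]-o)@ex,(W[...,:2]-o)@ey],-1)
    m=(d['depth']>0)&(Z>.08)&(Z<.117)&(hsv<75)&(abs(S[...,0])<.07)&(S[...,1]>-.06)&(S[...,1]<.174)
    P=S[m]*1000
    if len(P)>20: print(n,len(P),'x',np.percentile(P[:,0],[1,99]).round(1),'y',np.percentile(P[:,1],[1,99]).round(1),'ztop',np.percentile(Z[m],[50,98]).round(4))
```

```bash
python3 roll.py
```

```text
tcp stand 0.0004946610496055388 0.11563180513869398 0.10740186473127045
wrist 13026 x [-33.6  52.1] y [ 45.1 139.1] ztop [0.1111 0.1153]
scene 349 x [-51.2  23.6] y [ 47.8 143.3] ztop [0.1004 0.1145]
top 214 x [-35.3  66.5] y [ 41.3 132.8] ztop [0.1125 0.1165]
```

In the tool's units: -0.026 m is -5.2, -0.12 m is -24.

Call:
nudge_tcp(offsets=[{"aperture":0, "d":[0, -1.2, 0]}, {"aperture":0, "d":[0, -2.4, 0]}, {"aperture":0, "d":[0, -3.4, 0]}, {"aperture":0, "d":[0, -4.2, 0]}, {"aperture":0, "d":[0, -4.8, 0]}, {"aperture":0, "d":[0, -5.2, 0]}, {"aperture":0, "d":[0, -5.2, 0]}, {"aperture":0}, {"aperture":0, "d":[0, 0, -10]}, {"aperture":0, "d":[0, 0, -20]}, {"aperture":0, "d":[-12, 0, -24]}, {"aperture":0, "d":[-22, 0, -24]}, {"aperture":0, "d":[-22, 0, -24]}, {"aperture":0, "d":[-22, 0, -24]}])

```text
time: 11.7
position: [0.4726, 0.1549, 0.2275]
orientation: [-180.0, -0.1, -9.8]
contact_force: [-0.1, 0.5, -0.5]
opening: -0.002
grip_force: 0.0
```

```bash
python3 roll.py
```

Run:
```python
from plant import arm, cams, status
from h import *
d=cams.get_image("wrist");cv2.imwrite("pics/w5.png",d["pixels"][:,:,::-1])
```

```text
tcp stand -0.11081366806679879 0.11489518761164906 0.22751425473669895
wrist 6294 x [-45.6  40.5] y [ 69.7 164.6] ztop [0.1098 0.1117]
scene 393 x [-50.9  58.9] y [ 48.3 169. ] ztop [0.1021 0.1107]
top 384 x [-44.1  68.8] y [ 37.4 146.8] ztop [0.1084 0.1132]
```

View pics/w5.png

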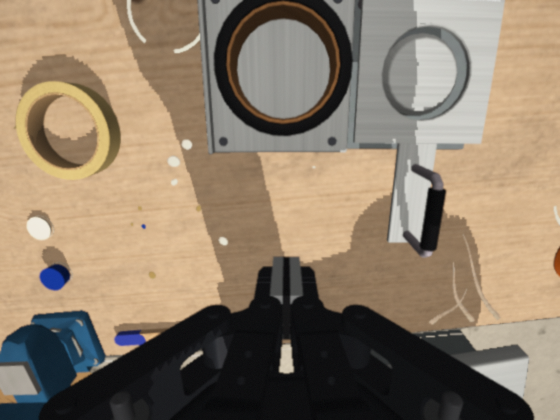

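The roll lies flat on the shelf at stand y 67–167 mm, within the shelf's 61–178 mm. In the picture it sits at (284,63), inside the shelf. The plate is still up, with the handle bar at (432,220). I'll regrip the handle.

Call:
nudge_tcp(offsets=[{"aperture":1, "d":[0.2, 8, 0]}, {"aperture":1, "d":[0.2, 16, 0]}, {"aperture":1, "d":[0.2, 23, 0]}, {"aperture":1, "d":[0.2, 23, 0]}, {"aperture":1, "d":[0.2, 23, 0]}, {"aperture":1, "d":[0.2, 23, 6]}, {"aperture":1, "d":[0.2, 23, 12]}, {"aperture":1, "d":[0.2, 23, 17]}, {"aperture":1, "d":[0.2, 23, 20]}, {"aperture":1, "d":[0.2, 23, 20]}, {"aperture":0, "d":[0.2, 23, 20]}, {"aperture":0, "d":[0.2, 23, 20]}, {"aperture":0, "d":[0.2, 23, 20]}, {"aperture":0, "d":[0.2, 23, 20]}, {"aperture":0, "d":[0.2, 23, 20]}, {"aperture":0, "d":[0.2, 23, 20]}, {"aperture":0, "d":[0.2, 23, 20]}], force=80)

```text
time: 13.6
position: [0.4555, 0.041, 0.128]
orientation: [-180.0, -0.1, -9.8]
contact_force: [-0.8, 0.3, 3.6]
opening: 0.122
grip_force: 78.0
```

In the tool's units: 0.064 m is 12.8, 0.063 m is 12.6.

Call:
nudge_tcp(offsets=[{"aperture":0, "d":[0, 0, 0.8]}, {"aperture":0, "d":[0, 0, 1.6]}, {"aperture":0, "d":[0, 0, 2.4]}, {"aperture":0, "d":[0, 0, 3.2]}, {"aperture":0, "d":[0, 0, 4]}, {"aperture":0, "d":[0, 0, 4.8]}, {"aperture":0, "d":[0, 0, 5.6]}, {"aperture":0, "d":[0, 0, 6.4]}, {"aperture":0, "d":[0, 0, 7.2]}, {"aperture":0, "d":[0, 0, 8]}, {"aperture":0, "d":[0, 0, 8.8]}, {"aperture":0, "d":[0, 0, 9.6]}, {"aperture":0, "d":[0, 0, 10.4]}, {"aperture":0, "d":[0, 0, 11.2]}, {"aperture":0, "d":[0, 0, 12]}, {"aperture":0, "d":[0, 0, 12.6]}, {"aperture":0, "d":[0, 0, 12.8]}, {"aperture":0, "d":[0, 0, 12.8]}, {"aperture":0, "d":[0, 0, 12.8]}])

```text
time: 15.5
position: [0.4557, 0.041, 0.0678]
orientation: [180.0, 0.2, -9.8]
contact_force: [-17.3, 1.3, 32.5]
opening: 0.123
grip_force: 81.7
```

The plate is at the bottom stop (60 mm travel, force up to 32 N). Now I'll relax, release and retreat upward.

In the tool's units: -0.003 m is -0.6, -0.18 m is -36.

Call:
nudge_tcp(offsets=[{"aperture":0, "d":[0, 0, -0.6]}, {"aperture":0, "d":[0, 0, -0.6]}, {"aperture":1, "d":[0, 0, -0.6]}, {"aperture":1, "d":[0, 0, -0.6]}, {"aperture":1, "d":[0, 0, -0.6]}, {"aperture":1, "d":[0, 0, -0.6]}, {"aperture":1, "d":[0, 0, -0.6]}, {"aperture":1, "d":[0, 0, -0.6]}, {"aperture":1, "d":[0, 0, -6]}, {"aperture":1, "d":[0, 0, -14]}, {"aperture":1, "d":[0, 0, -24]}, {"aperture":1, "d":[0, 0, -34]}, {"aperture":1, "d":[-6, 0, -36]}, {"aperture":1, "d":[-6, 0, -36]}, {"aperture":1, "d":[-6, 0, -36]}])

```text
time: 17.0
position: [0.4255, 0.0461, 0.2432]
orientation: [-180.0, -0.1, -9.8]
contact_force: [0.1, -0.2, -0.3]
opening: 0.999
grip_force: 0.0
```

```bash
python3 roll.py
```

Run:
```python
from plant import arm, cams, status
from h import *
s=status.get_state();d=cams.get_image("wrist");W=wworld(d,s['position'],s['orientation'])
o=np.array([.5618,.0225]);ex=np.array([.985,-.1736]);ey=np.array([.1736,.985])
X=(W[...,:2]-o)@ex;Y=(W[...,:2]-o)@ey;Z=W[...,2];ok=d['depth']>0
print('plate z',np.median(Z[ok&(X>-.053)&(X<-.04)&(abs(Y)<.05)]),'bar z',np.percentile(Z[ok&(abs(X+.11)<.02)&(abs(Y)<.006)],90),s['contact_force'])
cv2.imwrite("pics/w6.png",d["pixels"][:,:,::-1])
```

```text
tcp stand -0.1383139002228825 -0.0004347666442730061 0.24319018021605127
wrist 5336 x [-47.1  23.9] y [ 67.8 164.4] ztop [0.1093 0.1117]
scene 389 x [-50.5  46.9] y [ 70.8 168.6] ztop [0.102  0.1108]
top 564 x [-43.4  67.9] y [-34.5 165.8] ztop [0.1086 0.1135]
plate z 0.018655594359331285 bar z 0.30841344636388246 [0.0148639  0.85679533 0.72379647]
```

View pics/w6.png

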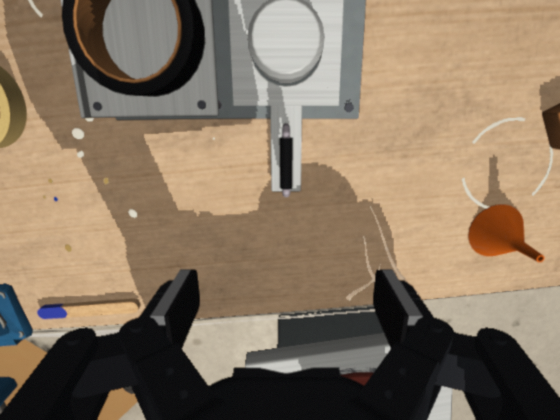

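The plate is down (top at 18.6 mm), the roll lies flat inside the shelf at (134,35), and the gripper is clear. I'm handing in.

```bash
python3 -c "
from plant import arm, cams, status
print(arm.hand_in())"
```

```text
the job is handed in; nothing more can be done
None
```

The job is handed in, verdict not shown: the roll lies flat and wholly on the landing shelf, the stripper plate is back fully down, and the gripper is clear after about 17 s of robot time; I did not re-measure the three bystanders, but the gripper never went near them.

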